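Prove a grinding block on the bevel gauge

ROBOT

A 6-joint arm with a two-finger parallel gripper is mounted at the origin on the work surface. World frame = base frame: x ahead of the robot, y to its left, z up, the work surface at z = 0. Lengths are in m, angles in rad, forces in N, time in s.
With the tool pointing down it reaches from about 0.4 to 0.925 m from the base axis. Payload 3.4 kg.
Tool frame: the origin (TCP) lies midway between the tips of the shut fingers; the grasp point (between the pads) lies 19 mm behind it (grip_depth is the distance from the TCP to the grasp point, in m); y points along the fingers, x is the direction in which the jaws open and shut, and the axes are right-handed (so a half turn about y gives the same grasp; the last joint's range is limited). The gripper opens to 85 mm and grips with 20 to 120 N. Pads are 22 mm wide; open, the fingers measure 114 mm over their backs; the gripper's body (76 mm by 85 mm) begins 54 mm behind the grasp point. The pads swing forward as they close: fully open they stand 13 mm farther back than shut.
Start: joints at [-1.411, 0.307, 1.506, -0, 1.328, -0.073], TCP at [0.133, -0.56, 0.231] pointing down, gripper open.
Joint ranges: [-3.12, 3.12], [-1.05, 2.28], [0.14, 2.33], [-1.42, 4.57], [0.1, 2.73], [-2.68, 2.68]. Speed limits (rad/s): [2.57, 2.57, 3.14, 3.14, 3.14, 3.14].

INTERFACE

Orientations are given as a rotation vector (axis times angle).
In Python, from cell import sense, read_camera, camera_info, job_done, grip_depth gives the robot as it stands.
- The arm moves only by the tool apply_moves, never from a script. Its arguments are lists of equal length, an entry for each row: "xyz": the shift along the tool's x, y, z in units of 12 cm (1.0 is 12 cm), a list of three; "delta_rot": the turn, a rotation vector about the tool's x, y, z in units of 90 degrees (1.0 is 90 degrees), a list of three; "hand": the closure, from -1 (fully open) to 1 (shut), so that 0 is half open. In form: {"xyz": [[tx, ty, tz], ...], "delta_rot": [[ax, ay, az], ...], "hand": [hand, ...]}. A call has 1 to 8 rows; each row is the pose to reach, as a shift and turn from the pose commanded when the call began, along the tool's axes at that moment; what a row does not reach only later rows make up. A row lasts 1/10 s, in which the tool goes at most 50 mm and 8.59 degrees, less where a joint would pass 70% of its speed; a pose out of reach is approached as far as the arm can. A call with a number of a shift or a turn outside -1 to 1 is refused whole. A call with a gripper value outside its range is refused whole. The fingers move at their own pace and stop on an object; the grip force is fixed at half the most. Time passes only in rows, so rows that repeat a pose let the fingers close. It gives the time, the measured TCP pose, the force and the opening at its end, in the units of the state.
- sense(): the state, without advancing time (a new reading comes with each control period).
- read_camera(name): name is "scene" or "top" or "wrist"; returns the picture (400x640x3 uint8, blue, green, red); there is no depth.
- camera_info(name): a dict with "mtx" (3x3 intrinsics, pixels), "distortion" ([k1, k2, p1, p2, k3] as OpenCV has them; the pictures are not rectified), "rvec" (rotation vector, rad) and "tvec" (3), from world to camera coordinates, as OpenCV has them. Camera axes: x right, y down, z forward; pixel columns grow to the right and rows downward; lengths in m; the calibration is good to about 2 mm. A picture is of the moment at which its call begins: read the wrist's pose just before it. camera_info takes no time and is no camera call; for the wrist camera it gives the pose at the moment of the call.
- job_done(): hands the job in, once; it reports no verdict.
The state is a dict: "time": time; "joints": joint angles; "dq": joint speeds; "joint_efforts": joint torques, N m; "ee_pos": TCP position; "ee_rot": TCP orientation; "wrist_force": force on the tool from outside, world axes, zero at the start; "wrist_torque": the same for the moment, N m; "finger_gap": opening from 0.0 (shut) to 1.0 (fully open).
Only numpy, scipy, OpenCV 4.12 (cv2) and the standard library are available. Lean on these libraries where they do the work, as an engineer would, in place of code of your own. Each camera call takes 0.05 s, during which the arm holds its last target. There are 200 camera calls.

TASK

Before grinding, prove the push block on the bevel gauge: pick it up by its wooden grip, tilt it to match the gauge's sloped plate and press its steel underside flush on the middle of the plate, square with it (long side parallel to the hinge) and wholly on it, so that the red spring pin is pushed fully in. Do not ram the gauge or change its slope, and leave the hammer, the oil bottle and the brush where they lie. Finish while still gripping the block and pressing it flush there: do not let go.

Things in the scene. Friction and masses are not known exactly. Their poses are not given: they have to be found in the camera images.
- block_grip (a point): The push block: flat steel plate 60 x 80 x 10 mm (x, y, z; y is the long side) lying on the bench, with a pale wooden grip upright on its middle, 44 (x) by 30 mm (y), from 10 to 56 mm above the underside; 0.26 to 0.42 kg. This point: on its middle line, 34 mm above the underside; z up out of the grip. A half turn about z leaves it the same. Grip it across the 30 mm (y).
- seat (a point): Middle of the upper face of the gauge's sloped plate (bare aluminium, 140 x 140 x 12 mm), where the red pin comes through. Axes: z straight out of the face (up and roughly towards the robot), y level, along the hinge, x straight up the slope. This pose includes the present slope.
- platen (a joint): Slope of the gauge's plate, rad: 0 level, grows as the far edge rises; clamped stiffly (gives only above 12 N m), set anew each time, 0.18 to 0.45. Its hinge, robot side, is 30 mm above the bench; the seat is 75 mm up the slope from it and 10 mm out. Black clamp knobs stand 20 mm out of its side edges, 40 mm up the slope from the seat. Its green base, 160 x 172 mm, is fixed.
- pin (a joint): Red spring pin, 12 mm thick with a round tip, standing 8 mm out of the plate's face at right angles to it. m pushed in: 0 is out; 0.008 is level with the face, fully in. Spring: 3 N to start, 5.4 N when fully in; it springs back out if let go.
- block: The push block again; origin at the centre of its flat underside, axes as for its grip point.
- hammer: Bystander: hand hammer lying across the bench beyond the work; origin under the tool, x along it.
- oil_bottle: Bystander: upright red oil bottle, 60 mm across, 150 mm tall, at the left; origin at the centre of its underside.
- brush: Bystander: hand brush lying at the right; origin under the tool, x along it.

How it is judged:
On the way, in this order (a step that is already met when the one before it is completed fails the run):
1. the block is gripped and lifted clear of the bench (height (world z) of block_grip above 0.06 m and contact force between the fingers and block above 1 N), for 0.1 s.
2. the block has pushed the pin fully in (value of joint pin above 0.0065 m and contact force between block and platen above 6 N), for 0.2 s.
At the end, for the whole second after the job is handed in: Fingers grip the block (over 2 N), at rest, flush on the plate (within 0.05 rad, grip point 28-39 mm off the face), long side along the hinge within 0.17 rad, within 30 mm up or down and 24 mm sideways of the middle, pin in over 6.5 of 8 mm, pressing plate and pin with over 6 N (all of step 2 and angle between the z axis of block_grip and the z axis of seat, either way round below 0.05 rad and angle between the y axis of block_grip and the y axis of seat, either way round below 0.17 rad and x of block_grip in the frame of seat between -0.03 and 0.03 m and y of block_grip in the frame of seat between -0.024 and 0.024 m and z of block_grip in the frame of seat between 0.028 and 0.039 m and contact force between the fingers and block above 2 N and linear speed of block below 0.01 m/s); the arm keeps its last pose, push and grip.
It fails at once if the gauge's slope is changed (the middle of its plate moves over 6 mm) (distance of seat from where it was at the start of the episode above 0.006 m).
It fails at once if the block is rammed into the gauge (over 60 N) (contact force between block and platen above 60 N).
It fails at once if the hammer is moved over 20 mm (distance of hammer from where it was at the start of the episode above 0.02 m).
It fails at once if the oil bottle is moved over 20 mm (distance of oil_bottle from where it was at the start of the episode above 0.02 m).
It fails at once if the brush is moved over 20 mm (distance of brush from where it was at the start of the episode above 0.02 m).
It also fails if it takes over 38 s, if anything falls off the work surface, if the arm or the gripper's body presses on something with over 40 N, if the wrist force passes 120 N, or if a joint passes its speed limit or range.

## Working session

There is one attempt and no reset: what is moved stays moved. The work goes in short steps, Python scripts to look and compute and a tool call to move; the robot and the scene stay as the last step left them, time stands still between calls to the robot, and variables do not carry over. Pictures are saved under pics/ and viewed, about 8 in all and at most 12, crops included, and the job is handed in when it is done.

Besides the shell and the picture viewer there is one more tool, called after "Emit:" in YAML: its name, and indented under it one key for each argument. apply_moves: Moves the arm, as the interface text tells. Shifts and turns lie within -1 to 1; 1 stands for 12 cm of shift or 90 degrees of turn. Its arguments: {"type":"object","properties":{"xyz":{"type":"array","items":{"type":"array","items":{"type":"number","minimum":-1,"maximum":1}}},"delta_rot":{"type":"array","items":{"type":"array","items":{"type":"number","minimum":-1,"maximum":1}}},"hand":{"type":"array","items":{"type":"number"}}},"required":["xyz","delta_rot","hand"]}

```bash
mkdir -p pics; ls; cat > h.py <<'E'
import numpy as np, cv2
from cell import *
from scipy.spatial.transform import Rotation as R
def ray(ci,px):
    n=cv2.undistortPoints(np.array([[px]],float),ci['mtx'],ci['distortion'])[0,0]
    Rm=cv2.Rodrigues(np.array(ci['rvec'],float))[0]
    c=-Rm.T@np.array(ci['tvec'],float).ravel(); d=Rm.T@np.array([n[0],n[1],1]); return c,d/np.linalg.norm(d)
def onz(ci,px,z):
    c,d=ray(ci,px); return c+d*(z-c[2])/d[2]
def ci(name):
    q=camera_info(name); return {k:np.array(v,float) if not isinstance(v,str) else v for k,v in q.items()}
def tri(rays):
    A=0;b=0
    for c,d in rays:
        P=np.eye(3)-np.outer(d,d);A=A+P;b=b+P@c
    p=np.linalg.solve(A,b); return p,[np.linalg.norm((np.eye(3)-np.outer(d,d))@(p-c)) for c,d in rays]
def proj(c,p): return cv2.projectPoints(np.array(p,float).reshape(-1,1,3),c['rvec'],c['tvec'],c['mtx'],c['distortion'])[0].reshape(-1,2)
E
python3 - <<'E'
from h import *
s=sense();print(s, grip_depth)
for n in ('top','scene'):
    cv2.imwrite(f'pics/{n}0.png',read_camera(n)); c=ci(n); print(n,c['mtx'].tolist(),ray(c,(320,200)))
E
```

```text
pics
{'time': 0.0, 'joints': array([-1.41148999e+00,  3.07584271e-01,  1.50765248e+00, -1.48731448e-05,
        1.32838814e+00, -7.35191801e-02]), 'dq': array([ 0.00040624,  0.00014807,  0.00023735, -0.00037164,  0.00059914,
       -0.00061017]), 'joint_efforts': array([-1.40086955e-03, -4.57555497e+01, -2.51916915e+01, -2.98233599e-04,
        1.33392925e-02,  1.52224499e-05]), 'ee_pos': array([ 0.13252015, -0.55881987,  0.23038246]), 'ee_rot': array([-1.30897079,  1.03703243, -1.03451548]), 'wrist_force': array([0.66183903, 0.11922229, 0.39328613]), 'wrist_torque': array([-0.04113462, -0.00197409,  0.01927046]), 'finger_gap': 0.9970681849646875} 0.0187
top [[426.2788531541424, 0.0, 327.4242034936697], [0.0, 426.2788531541424, 202.38420334941412], [0.0, 0.0, 1.0]] (array([0.45753786, 0.00136593, 1.26462894]), array([ 0.12555489,  0.01397743, -0.99198821]))
scene [[467.03363468104396, 0.0, 316.1694944337605], [0.0, 467.03363468104396, 197.9855766638087], [0.0, 0.0, 1.0]] (array([1.65711904, 0.06568673, 0.91826446]), array([-0.76922036, -0.05289528, -0.63679049]))
```

View pics/top0.png

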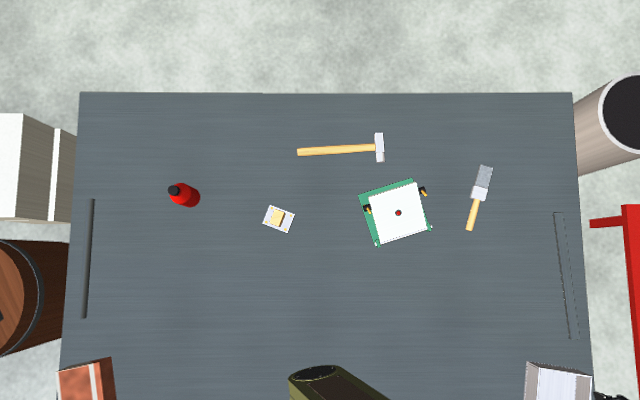

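View pics/scene0.png

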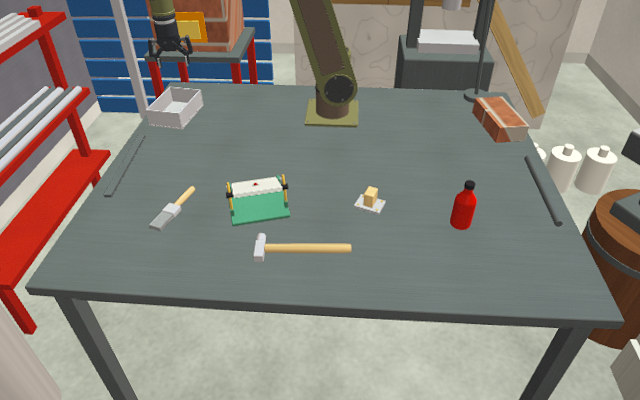

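The top picture shows the block at about (279,219), the gauge plate at about (400,212) with the red pin at (398,212), the hammer at (340,148), the bottle at (184,195) and the brush at (478,198). The scene picture shows the same things, with the arm parked at the robot's right.

```bash
python3 - <<'E'
from h import *
t=ci('top'); im=cv2.imread('pics/top0.png'); hsv=cv2.cvtColor(im,cv2.COLOR_BGR2HSV)
def blob(m,box):
    x0,y0,x1,y1=box; k=np.zeros_like(m);k[y0:y1,x0:x1]=m[y0:y1,x0:x1]
    cs=cv2.findContours(k,cv2.RETR_EXTERNAL,cv2.CHAIN_APPROX_NONE)[0]; return max(cs,key=cv2.contourArea)
wood=blob(cv2.inRange(hsv,(10,60,150),(30,255,255)),(255,195,305,240))
bl=blob(cv2.inRange(im,(150,150,150),(255,255,255))|cv2.inRange(hsv,(10,60,150),(30,255,255)),(255,195,305,240))
pl=blob(cv2.inRange(im,(200,200,200),(255,255,255)),(350,175,435,250))
for n,c,z in(('wood',wood,.056),('block',bl,.01),('plate',pl,.06)):
    r=cv2.minAreaRect(c); b=cv2.boxPoints(r); P=np.array([onz(t,p,z) for p in b])
    print(n,r,'\n',P.round(4).tolist(),np.linalg.norm(np.diff(P,axis=0),axis=1).round(4),P.mean(0).round(4))
red=cv2.moments(blob(cv2.inRange(hsv,(0,150,60),(8,255,255)),(385,200,410,225)))
print('pin',onz(t,(red['m10']/red['m00'],red['m01']/red['m00']),.068))
s=sense(); print(R.from_rotvec(s['ee_rot']).as_matrix().round(3)); w=ci('wrist'); c,d=ray(w,(320,200)); print(c,d,w['mtx'][0,0])
E
```

```text
wood ((276.362060546875, 217.3448028564453), (10.21324348449707, 15.598407745361328), 21.801410675048828) 
 [[0.5457, 0.1637, 0.056], [0.587, 0.1479, 0.056], [0.5761, 0.1208, 0.056], [0.5349, 0.1367, 0.056]] [0.0442 0.0292 0.0442] [0.5609 0.1423 0.056 ]
block ((278.0344543457031, 218.41378784179688), (27.11151885986328, 20.42648696899414), 21.801406860351562) 
 [[0.5485, 0.1906, 0.01], [0.6047, 0.1692, 0.01], [0.5748, 0.0945, 0.01], [0.5189, 0.1163, 0.01]] [0.0601 0.0805 0.06  ] [0.5617 0.1427 0.01  ]
plate ((398.08648681640625, 212.7810821533203), (48.891780853271484, 51.759117126464844), 72.89727020263672) 
 [[0.6185, -0.1132, 0.06], [0.6624, -0.2552, 0.06], [0.5288, -0.2922, 0.06], [0.4859, -0.1521, 0.06]] [0.1485 0.1387 0.1465] [ 0.5739 -0.2032  0.06  ]
pin [ 0.5730418  -0.20205258  0.068     ]
[[ 0.231 -0.     0.973]
 [-0.973  0.002  0.231]
 [-0.002 -1.     0.   ]]
[ 0.21433841 -0.54112153  0.37313034] [-0.32149994 -0.07487079 -0.94394499] 340.24924732097713
```

Emit:
apply_moves:
  xyz:
    - [-0.15, -0.1, 0.3]
    - [-0.33, -0.2, 0.67]
    - [-0.5, -0.3, 1.0]
    - [-0.5, -0.3, 1.0]
  delta_rot:
    - [0, 0, 0]
    - [0, 0, 0]
    - [0, 0, 0]
    - [0, 0, 0]
  hand: [-1, -1, -1, -1]

```text
time: 0.5
ee_pos: [0.2392, -0.4703, 0.2687]
ee_rot: [-1.31, 1.03, -1.034]
wrist_force: [-0.5, -0.9, -0.4]
finger_gap: 1.0
```

Emit:
apply_moves:
  xyz:
    - [-0.15, 0, 0.3]
    - [-0.33, 0, 0.67]
    - [-0.5, 0, 1.0]
    - [-0.5, 0, 1.0]
  delta_rot:
    - [0, 0, 0]
    - [0, 0, 0]
    - [0, 0, 0]
    - [0, 0, 0]
  hand: [-1, -1, -1, -1]

```text
time: 0.9
ee_pos: [0.3413, -0.384, 0.2668]
ee_rot: [-1.31, 1.032, -1.031]
wrist_force: [-0.9, 0.6, 1.3]
finger_gap: 1.001
```

Emit:
apply_moves:
  xyz:
    - [-0.15, 0, 0.3]
    - [-0.33, 0, 0.67]
    - [-0.5, 0, 1.0]
    - [-0.5, 0, 1.0]
  delta_rot:
    - [0, 0, 0]
    - [0, 0, 0]
    - [0, 0, 0]
    - [0, 0, 0]
  hand: [-1, -1, -1, -1]

```text
time: 1.3
ee_pos: [0.4443, -0.299, 0.2668]
ee_rot: [-1.31, 1.032, -1.032]
wrist_force: [-0.5, -1.8, -0.4]
finger_gap: 1.001
```

Emit:
apply_moves:
  xyz:
    - [-0.15, 0, 0.3]
    - [-0.33, 0, 0.67]
    - [-0.5, 0, 0.9]
    - [-0.5, 0, 0.9]
    - [-0.5, 0, 0.9]
  delta_rot:
    - [0, 0, 0]
    - [0, 0, 0]
    - [0, 0, 0]
    - [0, 0, 0]
    - [0, 0, 0]
  hand: [-1, -1, -1, -1, -1]

```text
time: 1.8
ee_pos: [0.532, -0.2189, 0.2666]
ee_rot: [-1.312, 1.036, -1.035]
wrist_force: [-0.5, -0.6, 0.2]
finger_gap: 0.999
```

```bash
python3 - <<'E'
from h import *
import pickle
s=sense(); print(s['time'],s['ee_pos'],R.from_rotvec(s['ee_rot']).as_matrix().round(3).tolist())
c=ci('wrist'); im=read_camera('wrist'); cv2.imwrite('pics/w1.png',im); pickle.dump(c,open('w1.pkl','wb'))
E
```

```text
1.8 [ 0.53199839 -0.21890395  0.26662072] [[0.232, -0.002, 0.973], [-0.973, -0.001, 0.232], [0.0, -1.0, -0.002]]
```

View pics/w1.png

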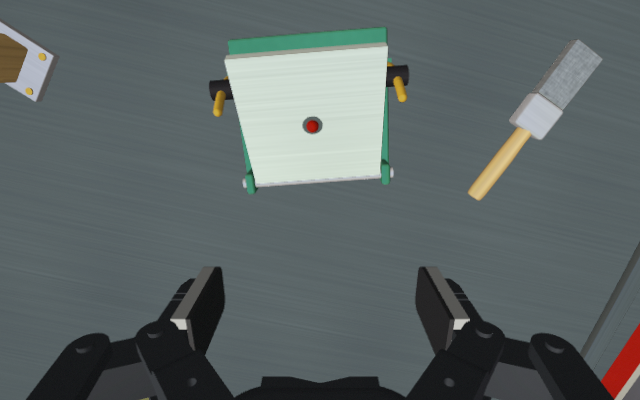

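The wrist view shows the plate's white face with corners near (227,62), (386,48), (382,179) and (255,186), the pin at (312,126), and the hinge at the bottom. I'll take a second view on the way to the block.

Emit:
apply_moves:
  xyz:
    - [-0.4, 0, 0.3]
    - [-0.8, 0, 0.5]
    - [-0.8, 0, 0.5]
    - [-0.8, 0, 0.5]
  delta_rot:
    - [0, 0, 0]
    - [0, 0, 0]
    - [0, 0, 0]
    - [0, 0, 0]
  hand: [-1, -1, -1, -1]

```text
time: 2.25
ee_pos: [0.5683, -0.1107, 0.2673]
ee_rot: [-1.312, 1.035, -1.035]
wrist_force: [-0.8, -0.7, -0.8]
finger_gap: 0.999
```

```bash
cat > g.py <<'E'
from h import *
import pickle
def quad(im):
    hsv=cv2.cvtColor(im,cv2.COLOR_BGR2HSV)
    m=cv2.inRange(im,(200,205,200),(255,255,255)); 
    n,l,st,_=cv2.connectedComponentsWithStats(m); i=1+np.argmax(st[1:,4]); m=(l==i).astype(np.uint8)*255
    c=cv2.convexHull(max(cv2.findContours(m,0,cv2.CHAIN_APPROX_NONE)[0],key=cv2.contourArea))
    q=cv2.approxPolyN(c,4,ensure_convex=True).reshape(4,2).astype(float)
    # refine: fit lines to raw contour points between corners
    pts=max(cv2.findContours(m,0,cv2.CHAIN_APPROX_NONE)[0],key=cv2.contourArea).reshape(-1,2).astype(float)
    L=[]
    for a,b in zip(q,np.roll(q,-1,0)):
        u=(b-a)/np.linalg.norm(b-a);nn=np.array([-u[1],u[0]]);t=(pts-a)@u/np.linalg.norm(b-a);dd=abs((pts-a)@nn)
        s=pts[(t>.1)&(t<.9)&(dd<4)]; v=cv2.fitLine(s.astype(np.float32),cv2.DIST_HUBER,0,.01,.01).ravel()
        L.append(np.cross([v[2],v[3],1],[v[2]+v[0],v[3]+v[1],1]))
    cor=[np.cross(L[i-1],L[i]) for i in range(4)]; cor=np.array([x[:2]/x[2] for x in cor])
    ctr=cor.mean(0); cor=ctr+(cor-ctr)*(1+.5/np.linalg.norm(cor-ctr,axis=1,keepdims=True)) # half-pixel border
    r=cv2.inRange(hsv,(0,150,60),(8,255,255))|cv2.inRange(hsv,(172,150,60),(180,255,255)); x,y=ctr.astype(int); k=np.zeros_like(r);k[y-40:y+40,x-40:x+40]=r[y-40:y+40,x-40:x+40]; M=cv2.moments(k,True)
    s=cor.sum(1); i=np.argmin(s); cor=np.roll(cor,-i,0)
    if cor[1,0]<cor[3,0]: cor=cor[[0,3,2,1]]
    return cor,np.array([M['m10']/M['m00'],M['m01']/M['m00']]),m
# corner order in the image: far-left, far-right, near-right, near-left
OBJ=np.array([[.07,.07,0],[.07,-.07,0],[-.07,-.07,0],[-.07,.07,0]])
E
python3 - <<'E'
from g import *
s=sense(); print(s['time'],s['ee_pos'])
c=ci('wrist'); im=read_camera('wrist'); cv2.imwrite('pics/w2.png',im); pickle.dump(c,open('w2.pkl','wb'))
cs=[];qs=[];ps=[];ims=[]
for k in '12':
    c=pickle.load(open(f'w{k}.pkl','rb')); im=cv2.imread(f'pics/w{k}.png'); q,p,m=quad(im); cs.append(c);qs.append(q);ps.append(p)
    print(q.round(1).tolist(),p.round(1))
    cv2.polylines(im,[np.round(q).astype(int)],True,(0,0,255),1); x,y=q.mean(0).astype(int); x=min(max(x-130,0),380);y=max(y-130,0);ims.append(cv2.resize(im[y:y+140+90,x:x+260],None,fx=1.5,fy=1.5))
    ok,rv,tv=cv2.solvePnP(OBJ,q,c['mtx'],c['distortion'],flags=cv2.SOLVEPNP_ITERATIVE)
    Rw=cv2.Rodrigues(c['rvec'])[0]; W=Rw.T@cv2.Rodrigues(rv)[0]; P=Rw.T@(tv.ravel()-c['tvec'].ravel())
    print('pnp ctr',P.round(4),'slope',np.arccos(W[2,2]).round(4),'yaw',np.arctan2(-W[0,1],W[1,1]).round(4),'ylevel',W[2,1].round(4))
X=[tri([ray(c,q[i]) for c,q in zip(cs,qs)]) for i in range(4)]; P=np.array([x[0] for x in X]); print(P.round(4).tolist(),[round(max(x[1]),4) for x in X])
xa=(P[0]+P[1]-P[2]-P[3])/2; ya=(P[0]+P[3]-P[1]-P[2])/2
print('len',np.linalg.norm(xa),np.linalg.norm(ya),'slope',np.arctan2(xa[2],np.hypot(*xa[:2])),'yaw',np.arctan2(xa[1],xa[0]),np.arctan2(-ya[0],ya[1]),'ctr',P.mean(0),'ylevel',ya[2]/.14)
print('pin',tri([ray(c,p) for c,p in zip(cs,ps)]))
h=min(i.shape[0] for i in ims); cv2.imwrite('pics/q.png',np.hstack([i[:h] for i in ims]))
E
```

```text
2.25 [ 0.56831616 -0.11066858  0.26728736]
[[224.7, 60.0], [386.8, 46.6], [379.0, 173.9], [256.2, 183.1]] [312.  125.9]
pnp ctr [ 0.572  -0.2028  0.065 ] slope 0.4151 yaw 0.3101 ylevel 0.0018
[[336.2, 131.5], [489.5, 120.0], [457.2, 223.5], [340.4, 232.1]] [405.6 185.4]
pnp ctr [ 0.5719 -0.2032  0.0672] slope 0.4253 yaw 0.3107 ylevel 0.0055
[[0.6115, -0.1173, 0.096], [0.6539, -0.2493, 0.0982], [0.533, -0.2884, 0.0394], [0.4904, -0.156, 0.0398]] [np.float64(0.0003), np.float64(0.0001), np.float64(0.0), np.float64(0.0002)]
len 0.13951441648259832 0.13882826535051768 slope 0.4253725388898336 yaw 0.3109870739530495 0.31106552034128804 ctr [ 0.57216621 -0.20272211  0.06834723] ylevel -0.006441378813818742
pin (array([ 0.5713562 , -0.20297466,  0.07204001]), [np.float64(6.397137402023438e-05), np.float64(6.397137402046949e-05)])
```

View pics/q.png

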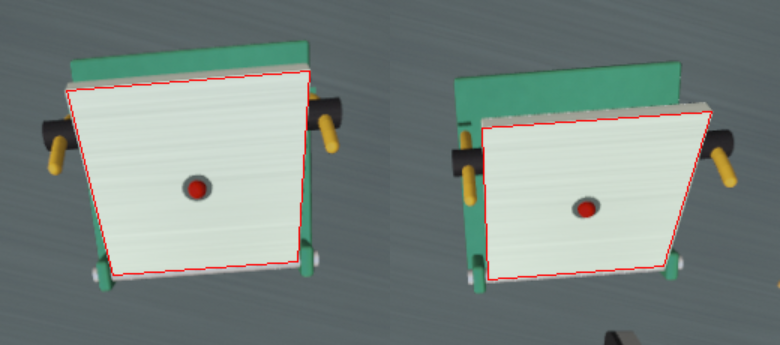

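The outlines sit on the plate's face in both views. The slope is about 0.42, the yaw 0.311 and the seat about (0.572, -0.203, 0.069). The hinge formula gives a height of 0.0697, which agrees. Next is the block.

Emit:
apply_moves:
  xyz:
    - [-0.33, 0, 0.07]
    - [-0.67, 0, 0.14]
    - [-1, 0, 0.2]
    - [-1, 0, 0.2]
  delta_rot:
    - [0, 0, 0]
    - [0, 0, 0]
    - [0, 0, 0]
    - [0, 0, 0]
  hand: [-1, -1, -1, -1]

```text
time: 2.7
ee_pos: [0.5636, 0.0131, 0.2674]
ee_rot: [-1.31, 1.035, -1.034]
wrist_force: [-0.5, -1.0, -0.0]
finger_gap: 0.998
```

Emit:
apply_moves:
  xyz:
    - [-0.2, 0.06, 0.04]
    - [-0.4, 0.12, 0.08]
    - [-0.6, 0.2, 0.13]
    - [-0.8, 0.25, 0.18]
    - [-1, 0.3, 0.22]
    - [-1, 0.3, 0.22]
    - [-1, 0.3, 0.22]
  delta_rot:
    - [0, 0.08, 0]
    - [0, 0.16, 0]
    - [0, 0.24, 0]
    - [0, 0.32, 0]
    - [0, 0.382, 0]
    - [0, 0.382, 0]
    - [0, 0.382, 0]
  hand: [-1, -1, -1, -1, -1, -1, -1]

```text
time: 3.4
ee_pos: [0.5629, 0.1322, 0.2312]
ee_rot: [-1.014, 1.473, -1.476]
wrist_force: [-0.1, 0.2, 0.5]
finger_gap: 1.001
```

```bash
python3 - <<'E'
from h import *
s=sense(); M=R.from_rotvec(s['ee_rot']).as_matrix(); print(s['time'],s['ee_pos'],M.round(3).tolist())
c=ci('wrist'); im=read_camera('wrist'); hsv=cv2.cvtColor(im,cv2.COLOR_BGR2HSV)
m=cv2.inRange(im,(165,165,165),(255,255,255)); m[230:]=0
cs=cv2.findContours(m,0,cv2.CHAIN_APPROX_NONE)[0]; k=cv2.convexHull(max(cs,key=cv2.contourArea))
q=cv2.approxPolyN(k,4,ensure_convex=True).reshape(4,2).astype(float); P=np.array([onz(c,p,.01) for p in q])
print(q.tolist(),P.round(4).tolist(),np.linalg.norm(P-np.roll(P,-1,0),axis=1).round(4),P.mean(0))
cv2.polylines(im,[q.astype(int)],True,(0,0,255),1); cv2.imwrite('pics/b1.png',im)
E
```

```text
3.4 [0.562873   0.13217085 0.23116127] [[-0.359, -0.0, 0.933], [-0.933, -0.002, -0.359], [0.002, -1.0, 0.0]]
[[639.0, 120.0], [605.0, 143.0], [596.0, 10.0], [639.0, -5.0]] [[0.4841, -0.2072, 0.01], [0.4719, -0.1688, 0.01], [0.6085, -0.1751, 0.01], [0.6074, -0.2175, 0.01]] [0.0402 0.1367 0.0425 0.1238] [ 0.54299091 -0.19213921  0.01      ]
```

View pics/b1.png

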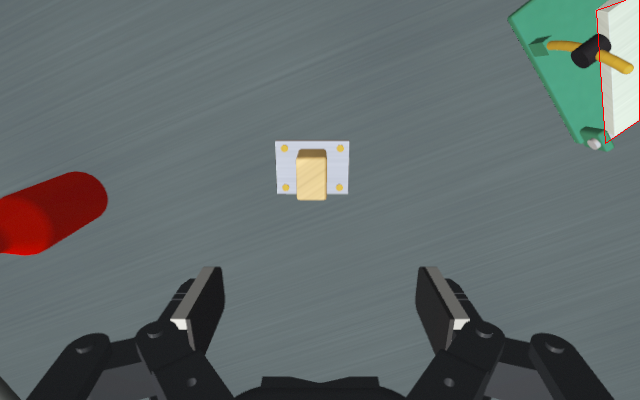

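The mask picked the gauge's edge. The block itself is at (275,141)–(349,194), almost square to the tool. The bottle is well to the left, clear of the fingers.

```bash
python3 - <<'E'
from h import *
s=sense(); M=R.from_rotvec(s['ee_rot']).as_matrix(); c=ci('wrist')
q=[(275,141),(349,141),(349,194),(276.5,194.5)]; P=np.array([onz(c,p,.01) for p in q])
print(P.round(4).tolist(),np.linalg.norm(P-np.roll(P,-1,0),axis=1).round(4),P.mean(0))
xa=P[0]+P[1]-P[2]-P[3]; ya=P[0]+P[3]-P[1]-P[2]; print('yaw',np.arctan2(xa[1],xa[0]),np.arctan2(-ya[0],ya[1]),'tool',np.arctan2(M[1,2],M[0,2]))
g=P.mean(0); g[2]=.034-.0187; print('units to grasp',M.T@(g-s['ee_pos'])/.12)
E
```

```text
[[0.6022, 0.1665, 0.01], [0.5737, 0.0925, 0.01], [0.5173, 0.1125, 0.01], [0.5462, 0.189, 0.01]] [0.0792 0.0598 0.0817 0.0603] [0.55983057 0.14010568 0.01      ]
yaw -0.3610702559101878 -0.36432147209727933 tool -0.36757936093254623
units to grasp [-0.05516811  1.80101658 -0.05026415]
```

Emit:
apply_moves:
  xyz:
    - [-0.06, 0.3, -0.05]
    - [-0.06, 0.6, -0.05]
    - [-0.06, 0.9, -0.05]
    - [-0.06, 0.9, -0.05]
  delta_rot:
    - [0, 0, 0]
    - [0, 0, 0]
    - [0, 0, 0]
    - [0, 0, 0]
  hand: [-1, -1, -1, -1]

```text
time: 3.85
ee_pos: [0.556, 0.1406, 0.1192]
ee_rot: [-1.022, 1.48, -1.474]
wrist_force: [-0.8, 0.1, 0.1]
finger_gap: 0.999
```

Emit:
apply_moves:
  xyz:
    - [0, 0.25, 0]
    - [0, 0.5, 0]
    - [0, 0.7, 0]
    - [0, 0.82, 0]
    - [0, 0.88, 0]
    - [0, 0.88, 0]
    - [0, 0.88, 0]
  delta_rot:
    - [0, 0, 0]
    - [0, 0, 0]
    - [0, 0, 0]
    - [0, 0, 0]
    - [0, 0, 0]
    - [0, 0, 0]
    - [0, 0, 0]
  hand: [-1, -1, -1, -1, -1, -1, -1]

```text
time: 4.55
ee_pos: [0.5609, 0.143, 0.0191]
ee_rot: [-1.01, 1.473, -1.475]
wrist_force: [-0.5, 0.5, 0.5]
finger_gap: 1.003
```

Emit:
apply_moves:
  xyz:
    - [0, 0, 0]
    - [0, 0, 0]
    - [0, 0, 0]
    - [0, 0, 0]
    - [0, 0, 0]
    - [0, 0, 0]
    - [0, 0, 0]
    - [0, 0, 0]
  delta_rot:
    - [0, 0, 0]
    - [0, 0, 0]
    - [0, 0, 0]
    - [0, 0, 0]
    - [0, 0, 0]
    - [0, 0, 0]
    - [0, 0, 0]
    - [0, 0, 0]
  hand: [1, 1, 1, 1, 1, 1, 1, 1]

```text
time: 5.35
ee_pos: [0.5597, 0.1432, 0.0183]
ee_rot: [-1.012, 1.474, -1.475]
wrist_force: [-1.3, -1.0, 6.0]
finger_gap: 0.339
```

Emit:
apply_moves:
  xyz:
    - [0, -0.2, 0]
    - [0, -0.45, 0]
    - [0, -0.75, 0]
    - [0, -1, 0]
    - [0, -1, 0]
    - [0, -1, 0]
    - [0, -1, 0]
  delta_rot:
    - [0, 0, 0]
    - [0, 0, 0]
    - [0, 0, 0]
    - [0, 0, 0]
    - [0, 0, 0]
    - [0, 0, 0]
    - [0, 0, 0]
  hand: [1, 1, 1, 1, 1, 1, 1]

```text
time: 6.05
ee_pos: [0.5576, 0.143, 0.1355]
ee_rot: [-1.017, 1.477, -1.474]
wrist_force: [-0.3, -0.0, -3.5]
finger_gap: 0.346
```

```bash
cat > tgt.py <<'E'
from h import *
import sys
SL,YAW=.42,.311; S=np.array([.572,-.203,.069])
def seat():
    x=np.array([np.cos(SL)*np.cos(YAW),np.cos(SL)*np.sin(YAW),np.sin(SL)]); y=np.array([-np.sin(YAW),np.cos(YAW),0]); return np.c_[x,y,np.cross(x,y)]
def go(off):  # off: TCP height above the face along seat z
    s=sense(); M=R.from_rotvec(s['ee_rot']).as_matrix(); B=seat(); T=np.c_[-B[:,1],-B[:,2],B[:,0]]
    p=S+B[:,2]*off; print('t',s['time'],'pos',s['ee_pos'].round(4),'seatframe',(B.T@(s['ee_pos']-S)).round(4),'F(seat)',(B.T@s['wrist_force']).round(1),'gap',s['finger_gap'])
    print('xyz',(M.T@(p-s['ee_pos'])/.12).round(3),'rot',(R.from_matrix(M.T@T).as_rotvec()/(np.pi/2)).round(3))
if __name__=='__main__': go(float(sys.argv[1]))
E
python3 tgt.py 0.07; python3 -c "
from h import *
cv2.imwrite('pics/l1.png',read_camera('wrist'))"
```

```text
t 6.05 pos [0.5576 0.143  0.1355] seatframe [0.1113 0.3338 0.0231] F(seat) [-1.7  0.1 -3.1] gap 0.34573535114624576
xyz [2.797 0.024 0.962] rot [ 0.26  -0.425  0.091]
```

View pics/l1.png

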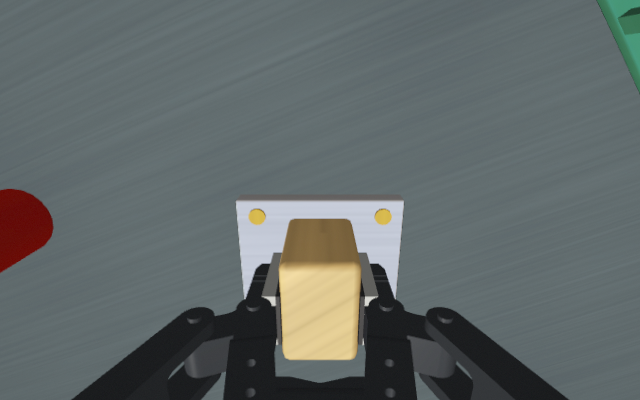

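The block hangs square in the jaws: the plate's far edge is level at row 197, columns 236–403. Next I carry it over high and tilt it.

Emit:
apply_moves:
  xyz:
    - [0.2, -0.2, 0.07]
    - [0.5, -0.4, 0.17]
    - [0.8, -0.5, 0.26]
    - [1, -0.5, 0.33]
    - [1, -0.5, 0.33]
  delta_rot:
    - [0, 0, 0]
    - [0, 0, 0]
    - [0, 0, 0]
    - [0, 0, 0]
    - [0, 0, 0]
  hand: [1, 1, 1, 1, 1]

```text
time: 6.6
ee_pos: [0.5525, 0.0138, 0.1964]
ee_rot: [-1.014, 1.478, -1.477]
wrist_force: [-0.5, 0.3, -3.7]
finger_gap: 0.345
```

Emit:
apply_moves:
  xyz:
    - [0.14, 0, 0.05]
    - [0.3, 0, 0.1]
    - [0.45, 0, 0.15]
    - [0.6, 0, 0.2]
    - [0.75, 0, 0.25]
    - [0.9, 0, 0.3]
    - [1, 0, 0.33]
    - [1, 0, 0.33]
  delta_rot:
    - [0.04, -0.06, 0.013]
    - [0.08, -0.12, 0.026]
    - [0.12, -0.18, 0.039]
    - [0.16, -0.24, 0.052]
    - [0.2, -0.31, 0.066]
    - [0.23, -0.37, 0.08]
    - [0.26, -0.425, 0.091]
    - [0.26, -0.425, 0.091]
  hand: [1, 1, 1, 1, 1, 1, 1, 1]

```text
time: 7.4
ee_pos: [0.5451, -0.1099, 0.1951]
ee_rot: [-0.985, 0.721, -1.11]
wrist_force: [-0.2, 0.5, -3.9]
finger_gap: 0.344
```

```bash
python3 tgt.py 0.07
```

```text
t 7.4 pos [ 0.5451 -0.1099  0.1951] seatframe [0.054  0.0969 0.114 ] F(seat) [-1.6  0.5 -3.6] gap 0.3439548272225613
xyz [ 0.808  0.365 -0.45 ] rot [-0.001 -0.001 -0.001]
```

Emit:
apply_moves:
  xyz:
    - [0.25, 0, -0.15]
    - [0.5, 0.05, -0.3]
    - [0.75, 0.15, -0.42]
    - [0.81, 0.3, -0.45]
    - [0.81, 0.37, -0.45]
    - [0.81, 0.37, -0.45]
    - [0.81, 0.37, -0.45]
  delta_rot:
    - [0, 0, 0]
    - [0, 0, 0]
    - [0, 0, 0]
    - [0, 0, 0]
    - [0, 0, 0]
    - [0, 0, 0]
    - [0, 0, 0]
  hand: [1, 1, 1, 1, 1, 1, 1]

```text
time: 8.1
ee_pos: [0.547, -0.2095, 0.1344]
ee_rot: [-0.985, 0.719, -1.11]
wrist_force: [0.9, -0.3, -3.9]
finger_gap: 0.342
```

```bash
python3 tgt.py 0.03; python3 - <<'E'
from h import *
a=read_camera('top'); w=read_camera('wrist'); s=read_camera('scene')
a=cv2.resize(a[165:265,340:450],(440,400)); s=cv2.resize(s[110:235,200:320],(384,400)); cv2.imwrite('pics/p1.png',np.hstack([w[:400,160:500],s]))
E
```

```text
t 8.1 pos [ 0.547  -0.2095  0.1344] seatframe [0.0031 0.0015 0.0702] F(seat) [-0.9 -0.5 -3.9] gap 0.3421195100501155
xyz [ 0.013  0.335 -0.027] rot [-0.002  0.    -0.001]
```

View pics/p1.png

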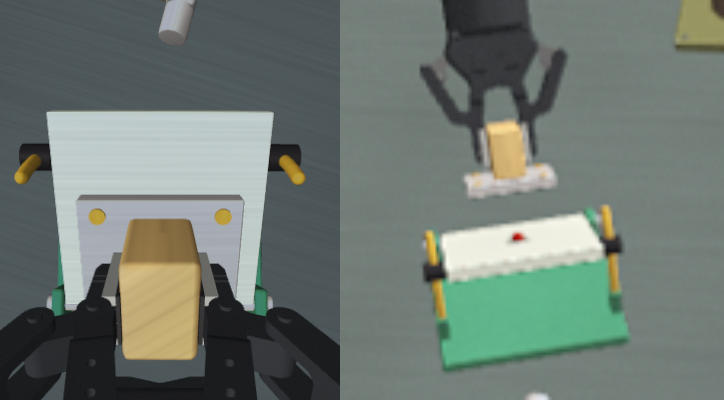

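The block hangs above the plate, centred, with its edges parallel to the plate's. I'll descend along the plate's normal.

Emit:
apply_moves:
  xyz:
    - [0.01, 0.1, -0.03]
    - [0.01, 0.2, -0.03]
    - [0.01, 0.28, -0.03]
    - [0.01, 0.32, -0.03]
    - [0.01, 0.335, -0.03]
    - [0.01, 0.335, -0.03]
  delta_rot:
    - [0, 0, 0]
    - [0, 0, 0]
    - [0, 0, 0]
    - [0, 0, 0]
    - [0, 0, 0]
    - [0, 0, 0]
  hand: [1, 1, 1, 1, 1, 1]

```text
time: 8.85
ee_pos: [0.5606, -0.2081, 0.0964]
ee_rot: [-0.985, 0.718, -1.112]
wrist_force: [-1.0, -0.2, -3.6]
finger_gap: 0.346
```

Emit:
apply_moves:
  xyz:
    - [0, 0.01, 0]
    - [0, 0.02, 0]
    - [0, 0.03, 0]
    - [0, 0.04, 0]
    - [0, 0.05, 0]
    - [0, 0.06, 0]
    - [0, 0.06, 0]
  delta_rot:
    - [0, 0, 0]
    - [0, 0, 0]
    - [0, 0, 0]
    - [0, 0, 0]
    - [0, 0, 0]
    - [0, 0, 0]
    - [0, 0, 0]
  hand: [1, 1, 1, 1, 1, 1, 1]

```text
time: 9.55
ee_pos: [0.5635, -0.2076, 0.0906]
ee_rot: [-0.985, 0.717, -1.113]
wrist_force: [-1.7, -0.0, -1.2]
finger_gap: 0.341
```

```bash
python3 tgt.py 0.018
```

```text
t 9.55 pos [ 0.5635 -0.2076  0.0906] seatframe [ 0.0002 -0.0018  0.0236] F(seat) [-2.   0.5 -0.4] gap 0.34106670534479566
xyz [-0.015  0.046 -0.002] rot [-0.003 -0.     0.001]
```

Emit:
apply_moves:
  xyz:
    - [-0.01, 0.01, 0]
    - [-0.01, 0.02, 0]
    - [-0.01, 0.03, 0]
    - [-0.01, 0.04, 0]
    - [-0.01, 0.045, 0]
    - [-0.01, 0.045, 0]
  delta_rot:
    - [0, 0, 0]
    - [0, 0, 0]
    - [0, 0, 0]
    - [0, 0, 0]
    - [0, 0, 0]
    - [0, 0, 0]
  hand: [1, 1, 1, 1, 1, 1]

```text
time: 10.15
ee_pos: [0.5655, -0.2064, 0.0862]
ee_rot: [-0.985, 0.716, -1.114]
wrist_force: [-4.3, -4.4, 4.8]
finger_gap: 0.343
```

```bash
python3 tgt.py 0.016; python3 -c "
from h import *
print(sense()['wrist_torque'])"
```

```text
t 10.15 pos [ 0.5655 -0.2064  0.0862] seatframe [ 0.0004 -0.0012  0.0186] F(seat) [-3.  -2.9  6.6] gap 0.34348466639521247
xyz [-0.01   0.021 -0.004] rot [-0.003  0.     0.002]
[-0.50849554  0.64599741 -0.09130975]
```

Emit:
apply_moves:
  xyz:
    - [0, 0.005, 0]
    - [0, 0.01, 0]
    - [0, 0.015, 0]
    - [0, 0.015, 0]
    - [0, 0.015, 0]
  delta_rot:
    - [0, 0, 0]
    - [0, 0, 0]
    - [0, 0, 0]
    - [0, 0, 0]
    - [0, 0, 0]
  hand: [1, 1, 1, 1, 1]

```text
time: 10.65
ee_pos: [0.5657, -0.2064, 0.0861]
ee_rot: [-0.985, 0.714, -1.114]
wrist_force: [-13.5, -5.0, 18.8]
finger_gap: 0.345
```

```bash
python3 tgt.py 0.016; python3 -c "
from h import *
s=sense();M=R.from_rotvec(s['ee_rot']).as_matrix();print(M.T@s['wrist_torque'],M.T@s['wrist_force'])"
```

```text
t 10.65 pos [ 0.5657 -0.2064  0.0861] seatframe [ 0.0006 -0.0013  0.0185] F(seat) [-5.5 -0.6 23.1] gap 0.344599766502416
xyz [-0.011  0.021 -0.005] rot [-0.004  0.001  0.002]
[-1.45238828  0.02545777  0.24114517] [  0.67532463 -23.08819174  -5.32117174]
```

Emit:
apply_moves:
  xyz:
    - [0, 0, 0]
    - [0, 0, 0]
    - [0, 0, 0]
    - [0, 0, 0]
  delta_rot:
    - [-0.005, 0, 0]
    - [-0.01, 0, 0]
    - [-0.01, 0, 0]
    - [-0.01, 0, 0]
  hand: [1, 1, 1, 1]

```text
time: 11.05
ee_pos: [0.5656, -0.2063, 0.0862]
ee_rot: [-0.998, 0.724, -1.11]
wrist_force: [-14.3, -6.0, 19.8]
finger_gap: 0.345
```

```bash
python3 tgt.py 0.016; python3 -c "
from h import *
s=sense();M=R.from_rotvec(s['ee_rot']).as_matrix();print(M.T@s['wrist_torque'],M.T@s['wrist_force'])"
```

```text
t 11.05 pos [ 0.5656 -0.2063  0.0862] seatframe [ 0.0005 -0.0012  0.0186] F(seat) [-6.  -1.3 24.4] gap 0.3454328390837273
xyz [-0.01   0.022 -0.004] rot [0.006 0.    0.002]
[-0.80445288  0.01289103  0.19457711] [  1.4137176  -24.31985011  -6.22027273]
```

Emit:
apply_moves:
  xyz:
    - [0, 0, 0]
    - [0, 0, 0]
    - [0, 0, 0]
    - [0, 0, 0]
    - [0, 0, 0]
  delta_rot:
    - [0.003, 0, 0]
    - [0.003, 0, 0]
    - [0.003, 0, 0]
    - [0.003, 0, 0]
    - [0.003, 0, 0]
  hand: [1, 1, 1, 1, 1]

```text
time: 11.55
ee_pos: [0.5656, -0.2064, 0.0861]
ee_rot: [-0.994, 0.721, -1.112]
wrist_force: [-14.2, -5.9, 18.8]
finger_gap: 0.34
```

```bash
python3 tgt.py 0.016; python3 - <<'E'
from h import *
w=read_camera('wrist'); s=read_camera('scene'); s=cv2.resize(s[110:235,200:320],(384,400)); cv2.imwrite('pics/f1.png',np.hstack([w[:400,160:500],s]))
st=sense();print(st['wrist_force'],abs(st['dq']).max())
E
```

```text
t 11.55 pos [ 0.5656 -0.2064  0.0861] seatframe [ 0.0005 -0.0012  0.0185] F(seat) [-6.3 -1.3 23.4] gap 0.3398559611079123
xyz [-0.01   0.021 -0.004] rot [0.003 0.    0.002]
[-14.33757547  -6.11017682  18.29966737] 0.0012550015009069495
```

View pics/f1.png

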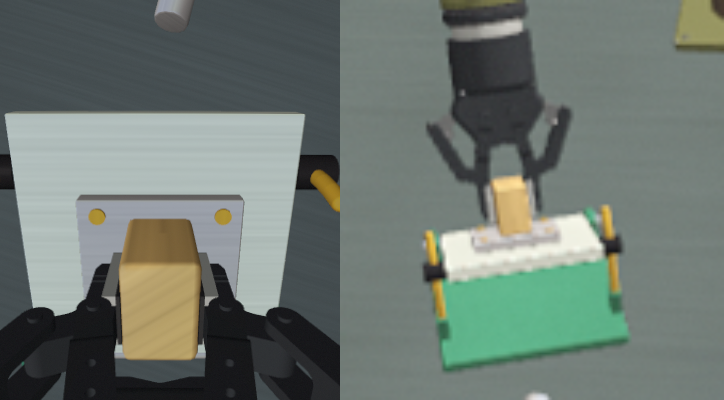

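The block sits flush on the plate, centred and square, with about equal margins left and right, and nothing is moving. I'm handing it in.

```bash
python3 -c "
from cell import *
print(job_done())"
```

```text
the job is handed in; nothing more can be done
None
```

I gripped the block by its wooden grip, lifted it, tilted it to the gauge and pressed it onto the middle of the plate. I handed it in at about 11.6 s with the grip still closed; the hand-in reports no verdict.

**Slope and seat:** Two wrist views gave a slope of about 0.42 rad (estimates 0.415 to 0.425) and a seat at about (0.572, -0.203, 0.069). The hinge formula gives 0.0697 for that height. The descent, though, met the pin 1–2 mm lower than I expected, so my height was slightly off.

**Last checks:**
- **Position:** The tool point was within about 1 mm of the seat's middle along the slope and sideways. It stopped 18.5 mm off the face, the same offset as when the block lay on the bench, so the block is flush and the pin fully in.
- **Force:** The wrist read about 23 N along the plate's normal. That is about 27 N of pressing once the block's weight is allowed for, against the 6 N needed and the 60 N limit.
- **Tilt:** At first the wrist moment hinted that the lower edge was pressed harder. I took about 0.01 rad off the tilt to even it out. This rests on a guessed sensor position, but either tilt is well within the 0.05 rad allowed.
- **Picture:** The last picture shows the block square and centred on the plate, with the arm at rest. I kept well clear of the hammer, oil bottle and brush, but did not measure their positions again at the end.

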